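# Put the rework supplies back in the bench organiser

### The job

Tidy the phone repair bench: put the reel of solder, the lidded flux jar, the hot-air nozzle and the spare-tip case back into the organiser tray, each standing upright and flat on the floor of the well cut to its own shape and size. The roll of tape and the open pot of screws look similar but belong to the repair in hand: leave them standing where they are on the mat.

Things in the scene. Friction and masses are not known exactly. Their poses are not given: they have to be found in the camera images.
- spool_mid (a point): Full reel of solder standing on end: 58 mm diameter, 48 mm tall, black flanges with silver wire wound between them, small bore; about 0.2 kg. The point is its centre, 24 mm above its underside; z is its axis, up. It stands on the green cutting mat, whose top is 3 mm above the bench.
- jar_mid (a point): Flux jar with its lid on: white body 37 mm in diameter and 22 mm tall, black ribbed screw lid 40 mm in diameter above it, 38 mm tall in all; about 0.06 kg. The point is its centre, 19 mm above its underside; z is up. It stands on the green cutting mat, whose top is 3 mm above the bench.
- nozzle_mid (a point): Steel hot-air nozzle standing on its collar: collar 24 mm in diameter and 16 mm tall, a clamp lug on one side at most 18 mm from the axis, a cone up to 24 mm height, then a straight upright tube 14 mm in diameter up to 62 mm, by which it is best gripped; about 0.045 kg. The point is its centre on the axis, 31 mm above its underside; z is up. It stands on the green cutting mat, whose top is 3 mm above the bench.
- case_mid (a point): Spare-tip case, a small oblong box 64 mm long (along its x), 38 mm wide (along its y), 36 mm tall, black below with a clear lid through which four soldering tips show; about 0.07 kg. The point is its centre, 18 mm above its underside; z is up. It stands on the green cutting mat, whose top is 3 mm above the bench.
- tape_mid (a point): Roll of tape lying flat, which looks like the reel but stays: 58 mm outside diameter, 24 mm tall, open bore of 37 mm. The point is its centre, 12 mm above its underside. It stands on the green cutting mat, whose top is 3 mm above the bench. Unlisted and not part of the job: hand tools up to 12 mm tall lie on the mat, an opened phone lies near the robot, taller equipment stands only beyond 0.75 m ahead or 0.48 m to the sides.
- pot_mid (a point): Open pot of small screws, which looks like the flux jar but has no lid, and stays: white, 39 mm diameter, 30 mm tall. The point is its centre, 15 mm above its underside. It stands on the green cutting mat, whose top is 3 mm above the bench.
- well_spool (a point): Grey insert block, 88 x 88 x 14 mm, snapped fast in any one of the four cells (91 mm apart) of a white tray, with the largest round well, 72 mm in diameter: the reel's. The point is the centre of the well's floor, 10 mm above the bench and 8 mm below the block's top face, which is the tray's highest part; z up, x and y along the block's sides.
- well_jar (a point): Grey insert block, 88 x 88 x 14 mm, snapped fast in any one of the four cells (91 mm apart) of a white tray, with the middle-sized round well, 55 mm in diameter: the flux jar's. The point is the centre of the well's floor, 10 mm above the bench and 8 mm below the block's top face, which is the tray's highest part; z up, x and y along the block's sides.
- well_nozzle (a point): Grey insert block, 88 x 88 x 14 mm, snapped fast in any one of the four cells (91 mm apart) of a white tray, with the smallest round well, 38 mm in diameter: the nozzle's. The point is the centre of the well's floor, 10 mm above the bench and 8 mm below the block's top face, which is the tray's highest part; z up, x and y along the block's sides.
- well_case (a point): Grey insert block, 88 x 88 x 14 mm, snapped fast in any one of the four cells (91 mm apart) of a white tray, with the oblong well, 78 mm along x by 54 mm along y: the spare-tip case's. The point is the centre of the well's floor, 10 mm above the bench and 8 mm below the block's top face, which is the tray's highest part; z up, x and y along the block's sides.
Mind the look-alikes: they are no part of the job. Leave any purple or turquoise look-alike of the part that bears case_mid alone.

How it is judged:
By the outcome, as a careful person would: the job done as asked, in the order asked, and still so for the second after the job is handed in, with the robot touching nothing.
It also fails if it takes over 96 s, if anything falls off the work surface, if the arm or the gripper's body presses on something with over 40 N, if the wrist force passes 120 N, or if a joint passes its speed limit or range.

### The arm

A 6-joint arm with a two-finger parallel gripper is mounted at the origin on the work surface. World frame = base frame: x ahead of the robot, y to its left, z up, the work surface at z = 0. Lengths are in m, angles in rad, forces in N, time in s.
With the tool pointing down it reaches from about 0.35 to 0.85 m from the base axis. Payload 8.1 kg.
Tool frame: the origin (TCP) lies midway between the tips of the shut fingers; the grasp point (between the pads) lies 19 mm behind it; z points along the fingers, y is the line along which they close (so a half turn about z gives the same grasp; the last joint's range is limited). The gripper opens to 93 mm and grips with 3 to 60 N. Pads are 15 mm wide; open, the fingers measure 128 mm over their backs; the gripper's body (75 mm by 188 mm) begins 65 mm behind the grasp point.
Start: joints at [-1.323, 0.13, 1.488, -0, 1.523, -0.085], TCP at [0.196, -0.567, 0.219] pointing down, gripper open.
Joint ranges: [-2.96, 2.96], [-0.89, 2.26], [0.02, 2.5], [-1.34, 4.48], [0, 2.73], [-2.66, 2.66]. Speed limits (rad/s): [2.39, 2.39, 2.79, 3.14, 3.14, 3.14].

### API

Orientations are given as a unit quaternion [x, y, z, w].
In Python, from station import r gives the robot as it stands. The module is installed in compiled form; this text tells all that it offers.
- The arm moves only by the shell command python3 -m handwheel 'ROWS' [FORCE]. ROWS is JSON, a list of rows, each a list of 5 numbers: the shift along the tool's x, y, z in m, then the turn about the tool's z in rad, then the finger opening in m, from 0 to 0.093. A call has 1 to 12 rows; each row is the pose to reach, as a shift and turn from the pose commanded when the call began, along the tool's axes at that moment; what a row does not reach only later rows make up. A row lasts 1/12 s, in which the tool goes at most 41.7 mm and 7.16 degrees, less where a joint would pass 70% of its speed; a pose out of reach is approached as far as the arm can. A call with a gripper value outside its range is refused whole. The fingers move at their own pace and stop on an object; FORCE is the grip in N (left out, the last holds). Time passes only in rows, so rows that repeat a pose let the fingers close. It gives the time, the measured TCP pose, the force, the opening and the grip force at its end, in the units of the state.
- r.get_state(): the state, without advancing time (a new reading comes with each control period).
- r.grab_frame(name): name is "side" or "top" or "wrist"; returns the picture (384x512x3 uint8, red, green, blue); there is no depth.
- r.camera_info(name): a dict with "intrinsics" (3x3 intrinsics, pixels), "R" (3x3) and "t" (3): a world point X has camera coordinates R X + t. Camera axes: x right, y down, z forward; pixel columns grow to the right and rows downward; lengths in m; the calibration is good to about 2 mm. A picture is of the moment at which its call begins: read the wrist's pose just before it. camera_info takes no time and is no camera call; for the wrist camera it gives the pose at the moment of the call.
- r.close_job(): hands the job in; it is judged then, once.
The state is a dict: "clock": time; "joint_pos": joint angles; "joint_velocities": joint speeds; "effort": joint torques, N m; "position": TCP position; "ee_rot": TCP orientation; "contact_force": force on the tool from outside, world axes, zero at the start; "wrist_torque": the same for the moment, N m; "opening": finger opening in m; "grip_force": force on a finger pad.
Only numpy, scipy, OpenCV 4.12 (cv2) and the standard library are available. Lean on these libraries where they do the work, as an engineer would, in place of code of your own. Each camera call takes 0.05 s, during which the arm holds its last target. There are 200 camera calls.

## Working session

There is one attempt and no reset: what is moved stays moved. The work goes in short steps, Python scripts to look and compute and a shell command to move; the robot and the scene stay as the last step left them, time stands still between calls to the robot, and variables do not carry over. Pictures are saved under pics/ and viewed, at most 17 in all, crops included, and the job is handed in when it is done.

```bash
mkdir -p pics; cat > h.py <<'E'
import numpy as np, cv2
from station import r
def save(n,f):
    im=r.grab_frame(n); cv2.imwrite(f'pics/{f}.png',im[:,:,::-1]); return im
def ray(ci,u,v,z):
    K,R,t=[np.array(ci[k]) for k in("intrinsics","R","t")]
    d=R.T@np.linalg.inv(K)@[u,v,1]; c=-R.T@t
    return c+d*(z-c[2])/d[2]
E
python3 - <<'E'
from h import *
for n in("top","side"):
    im=save(n,n+"0"); ci=r.camera_info(n)
    print(n,-np.array(ci["R"]).T@ci["t"],np.array(ci["R"]).round(2).tolist(),np.array(ci["intrinsics"]).tolist())
for n in("top",):
    im=cv2.imread('pics/top0.png'); cv2.imwrite('pics/top0b.png',cv2.resize(im,(800,600),interpolation=cv2.INTER_CUBIC))
s=r.get_state(); print(s)
E
```

```text
top [ 0.30735051 -0.00425422  1.01731474] [[-0.01, -1.0, -0.02], [-0.99, 0.02, -0.11], [0.11, 0.02, -0.99]] [[410.3698081486714, 0.0, 256.2892808467688], [0.0, 410.3698081486714, 186.6447103328134], [0.0, 0.0, 1.0]]
side [0.04531162 0.51245532 0.6867447 ] [[-0.83, -0.56, -0.01], [-0.39, 0.59, -0.71], [0.41, -0.58, -0.71]] [[408.9516259435172, 0.0, 254.1285136104353], [0.0, 408.9516259435172, 191.69230545339315], [0.0, 0.0, 1.0]]
{'clock': 0.1, 'joint_pos': array([-1.32340053e+00,  1.31052809e-01,  1.48918140e+00,  1.87937093e-05,
        1.52301938e+00, -8.53884896e-02]), 'joint_velocities': array([ 0.00038421, -0.00075366, -0.00179917, -0.00059514, -0.00151987,
        0.00292248]), 'effort': array([ 1.03239487e-03, -5.61340284e+01, -4.93098342e+01,  7.70116900e-02,
        2.90112826e-02, -6.23576352e-05]), 'position': array([ 0.19591134, -0.56656114,  0.21770592]), 'ee_rot': array([ 9.86188472e-01,  1.65624899e-01, -5.78422948e-05, -8.28502816e-04]), 'contact_force': array([-0.11277513,  0.45084623,  1.32506369]), 'wrist_torque': array([ 0.03241243,  0.04731422, -0.00920272]), 'grip_force': 0.0, 'opening': 0.0931932392834466}
```

View pics/top0b.png

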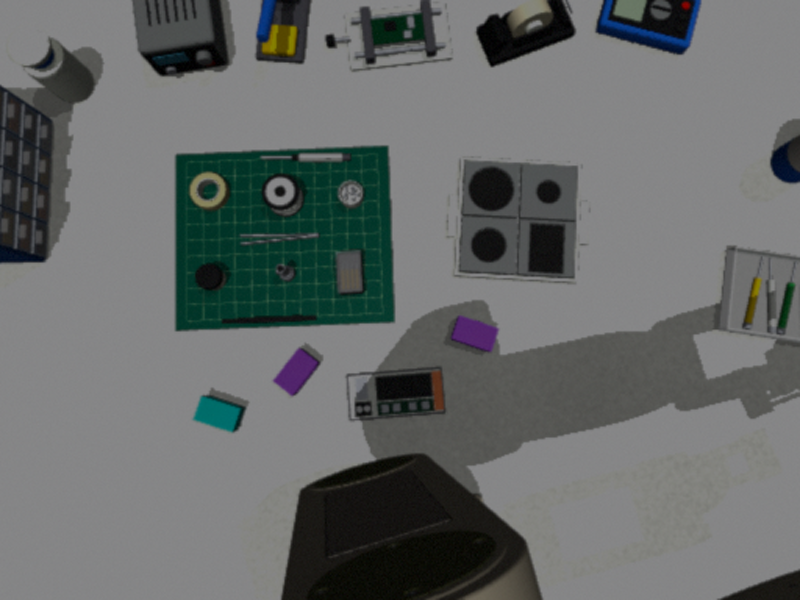

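View pics/side0.png

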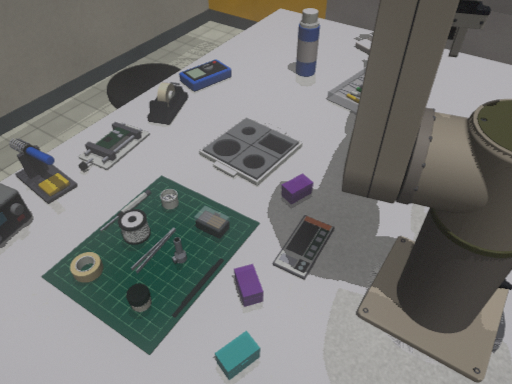

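The top view (800-wide) shows the reel at (281,192), jar (210,276), nozzle (285,270) and case (348,272), with tape (208,190) and pot (350,193) to leave. The wells are reel (491,188), nozzle (548,191), jar (489,244) and case (547,248). Next I'll measure these.

```bash
python3 - <<'E'
from h import *
im=cv2.imread('pics/top0.png'); g=im.max(2); ci=r.camera_info("top"); s=.64
# wells: dark blobs in tray, rim seen at z=.018 ; floor darkness
for n,(u,v) in dict(spool=(491,188),nozzle=(548,191),jar=(489,244),case=(547,248)).items():
    u,v=int(u*s),int(v*s); 
    m=(g<58).astype(np.uint8); k,l,st,c=cv2.connectedComponentsWithStats(m,connectivity=4); i=l[v,u]
    cu,cv_=c[i]; print('well',n,g[v,u],st[i].tolist(),ray(ci,cu,cv_,.016).round(4))
# tray block pieces
for n,(u,v,z) in dict(spool=(281,191,.051),jar=(209.5,275,.041),nozzle=(285,267,.065),case=(348.5,271,.039),tape=(208,190,.027),pot=(350,192,.033)).items():
    print(n,ray(ci,u*s,v*s,z).round(4))
c=im[150:210,205:240]; 
for p in [(464,160),(578,164),(458,276),(574,281)]: print(ray(ci,p[0]*s,p[1]*s,.012).round(4))
print(r.camera_info("wrist"))
E
```

```text
well spool 18 [300, 107, 29, 28, 655] [ 0.5838 -0.1349  0.016 ]
well nozzle 18 [343, 115, 16, 15, 188] [ 0.5773 -0.2257  0.016 ]
well jar 17 [302, 146, 22, 22, 394] [ 0.4928 -0.1281  0.016 ]
well case 17 [338, 143, 24, 32, 713] [ 0.486  -0.2189  0.016 ]
spool [0.576  0.1938 0.051 ]
jar [0.448  0.3058 0.041 ]
nozzle [0.4548 0.1841 0.065 ]
case [0.4508 0.0909 0.039 ]
tape [0.5866 0.3152 0.027 ]
pot [0.5773 0.0884 0.033 ]
[ 0.6323 -0.0939  0.012 ]
[ 0.622  -0.2765  0.012 ]
[ 0.4438 -0.0796  0.012 ]
[ 0.4328 -0.2617  0.012 ]
{'intrinsics': array([[307.34229992,   0.        , 259.98325517],
       [  0.        , 307.34229992, 186.62671215],
       [  0.        ,   0.        ,   1.        ]]), 'R': array([[ 3.26799497e-01, -9.45093576e-01, -4.69867366e-04],
       [-9.11725298e-01, -3.15392100e-01,  2.63220067e-01],
       [-2.48915786e-01, -8.55917955e-02, -9.64735703e-01]]), 't': array([-0.60075803, -0.03074673,  0.38869826])}
```

```bash
cat >> h.py <<'E'
from scipy.spatial.transform import Rotation as Ro
def go(x,y,z,yaw):
    "tool shift+turn from present pose to world target, tool x at yaw(deg)"
    s=r.get_state(); M=Ro.from_quat(s["ee_rot"]).as_matrix()
    d=M.T@(np.array([x,y,z])-s["position"]); cur=np.arctan2(M[1,0],M[0,0])
    print("shift",d.round(4),"turn",round(cur-np.radians(yaw),4),"pos",s["position"].round(4),"t",round(s["clock"],2),"open",round(s["opening"],4),"F",s["contact_force"].round(1),"grip",round(s["grip_force"],1))
E
python3 -m handwheel '[[0.608,-0.595,0,0.407,0.085],[0.608,-0.595,0,0.407,0.085],[0.608,-0.595,0,0.407,0.085],[0.608,-0.595,0,0.407,0.085],[0.608,-0.595,0,0.407,0.085],[0.608,-0.595,0,0.407,0.085],[0.608,-0.595,0,0.407,0.085],[0.608,-0.595,0,0.407,0.085],[0.608,-0.595,0,0.407,0.085],[0.608,-0.595,0,0.407,0.085],[0.608,-0.595,0,0.407,0.085],[0.608,-0.595,0,0.407,0.085]]' 30
python3 -c "
from h import *
go(.576,.194,.218,-4.3);ci=r.camera_info('wrist');print(-ci['R'].T@ci['t'])"
```

```text
clock: 1.1
position: [0.4197, -0.1178, 0.2185]
ee_rot: [0.999, -0.037, 0.0, 0.0]
contact_force: [-0.1, -1.1, 0.1]
opening: 0.0851
grip_force: 0.0
shift [ 0.1327 -0.3226  0.0005] turn 0.0007 pos [ 0.4197 -0.1178  0.2185] t 1.1 open 0.0851 F [-0.1 -1.1  0.1] grip 0.0
[ 0.49259525 -0.12445825  0.38362367]
```

```bash
python3 -m handwheel '[[0.133,-0.323,0,0,0.085],[0.133,-0.323,0,0,0.085],[0.133,-0.323,0,0,0.085],[0.133,-0.323,0,0,0.085],[0.133,-0.323,0,0,0.085],[0.133,-0.323,0,0,0.085],[0.133,-0.323,0,0,0.085],[0.133,-0.323,0,0,0.085],[0.133,-0.323,0,0,0.085],[0.133,-0.323,0,0,0.085],[0.133,-0.323,0,0,0.085],[0.133,-0.323,0,0,0.085]]'
python3 -c "
from h import *
go(.576,.194,.218,-4.3);ci=r.camera_info('wrist');np.save('c1',ci);im=save('wrist','w1')
K=ci['intrinsics']
for n,p in dict(spool=[.576,.194,.051],jar=[.448,.306,.041],noz=[.455,.184,.065],case=[.451,.091,.039]).items():
  q=K@(ci['R']@p+ci['t']);print(n,(q[:2]/q[2]).round(1))
"
```

```text
clock: 2.1
position: [0.5756, 0.1916, 0.2181]
ee_rot: [0.999, -0.037, -0.001, 0.0]
contact_force: [-0.4, -1.4, 0.6]
opening: 0.0851
grip_force: 0.0
shift [ 0.0002 -0.0025  0.0001] turn 0.0007 pos [0.5756 0.1916 0.2181] t 2.1 open 0.0851 F [-0.4 -1.4  0.6] grip 0.0
spool [256.2 171.1]
jar [175.1 275.5]
noz [272.7 274.4]
case [346.7 261. ]
```

View pics/w1.png

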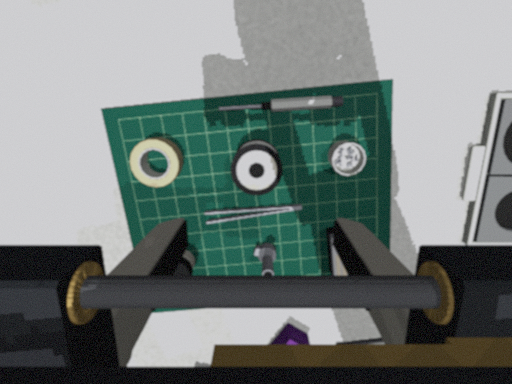

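The wrist view shows the reel bore at (257,170), where the prediction was (256,171). The path beside it is clear, so I'll descend and grip.

```bash
python3 -m handwheel '[[0.001,-0.001,0.04,0,0.085],[0.001,-0.001,0.08,0,0.085],[0.001,-0.001,0.12,0,0.085],[0.001,-0.001,0.16,0,0.085],[0.001,-0.001,0.185,0,0.085],[0.001,-0.001,0.2,0,0.085],[0.001,-0.001,0.2,0,0.085],[0.001,-0.001,0.2,0,0.05],[0.001,-0.001,0.2,0,0.05],[0.001,-0.001,0.2,0,0.05],[0.001,-0.001,0.2,0,0.05],[0.001,-0.001,0.2,0,0.05]]' 30
python3 -m handwheel '[[0,0,0,0,0.05],[0,0,0,0,0.05],[0,0,0,0,0.05],[0,0,-0.01,0,0.05],[0,0,-0.03,0,0.05],[0,0,-0.06,0,0.05],[0,0,-0.08,0,0.05],[0,0,-0.1,0,0.05],[0,0,-0.1,0,0.05]]'
python3 -c "
from h import *
go(.5838,-.1349,.118,-4.3)"
```

```text
clock: 3.15
position: [0.5786, 0.1939, 0.0207]
ee_rot: [0.999, -0.037, 0.002, -0.001]
contact_force: [-1.5, 0.9, 6.2]
opening: 0.0577
grip_force: 30.0
clock: 3.9
position: [0.58, 0.194, 0.1245]
ee_rot: [0.999, -0.037, 0.004, -0.001]
contact_force: [0.8, 1.0, -0.6]
opening: 0.0574
grip_force: 30.0
shift [0.028  0.3278 0.0059] turn 0.0011 pos [0.58   0.194  0.1245] t 3.9 open 0.0574 F [ 0.8  1.  -0.6] grip 30.0
```

```bash
python3 -m handwheel '[[0.001,0.02,0,0,0.05],[0.003,0.05,0,0,0.05],[0.006,0.085,0,0,0.05],[0.01,0.12,0,0,0.05],[0.013,0.155,0,0,0.05],[0.016,0.19,0,0,0.05],[0.02,0.225,0,0,0.05],[0.022,0.26,0,0,0.05],[0.025,0.29,0,0,0.05],[0.027,0.315,0,0,0.05],[0.028,0.328,0,0,0.05],[0.028,0.328,0,0,0.05]]'
python3 -m handwheel '[[0,0,0,0,0.05],[0,0,0,0,0.05]]'
python3 -c "
from h import *
go(.5838,-.1349,.118,-4.3);ci=r.camera_info('wrist');np.save('c2',ci);im=save('wrist','w2')
go(.5838,-.1349,.118,-4.3);save('side','s2')
a=cv2.imread('pics/w2.png')[:,:];b=cv2.imread('pics/s2.png')[80:280,130:380]
cv2.imwrite('pics/ws2.png',np.vstack([np.pad(cv2.resize(b,(512,410)),((0,0),(0,0),(0,0)))[:216],a]))
"
```

```text
clock: 4.9
position: [0.5799, -0.1384, 0.1175]
ee_rot: [0.999, -0.039, -0.001, 0.0]
contact_force: [0.3, 0.3, -2.5]
opening: 0.0574
grip_force: 30.0
clock: 5.07
position: [0.5805, -0.1345, 0.118]
ee_rot: [0.999, -0.037, -0.001, -0.0]
contact_force: [-0.4, -0.3, -1.5]
opening: 0.0578
grip_force: 30.0
shift [ 0.0033  0.0001 -0.    ] turn 0.0015 pos [ 0.5805 -0.1345  0.118 ] t 5.07 open 0.0578 F [-0.4 -0.3 -1.5] grip 30.0
shift [0.0032 0.0003 0.0002] turn 0.002 pos [ 0.5806 -0.1344  0.1182] t 5.12 open 0.0574 F [-0.1 -0.1 -2.3] grip 30.0
```

View pics/ws2.png

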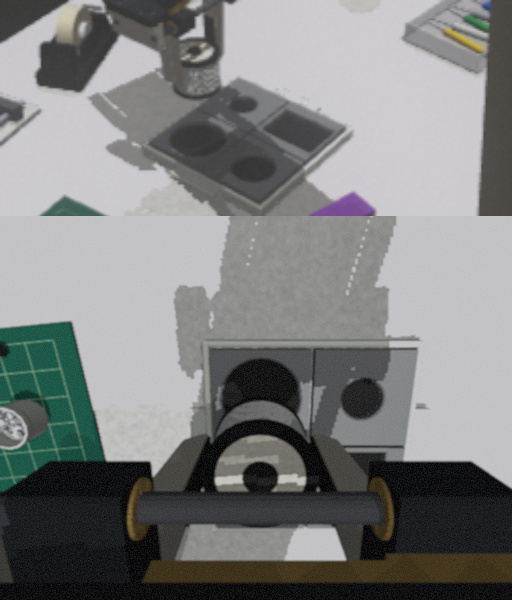

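The reel is held upright: its bore is at (260,262) in the wrist frame, and the reel well is around (261,180) ahead. Next I'll compute the in-hand centre and the well centre from this view.

```bash
python3 - <<'E'
from h import *
ci=np.load('c2.npy',allow_pickle=True).item()
print('reel',ray(ci,260,262,.1515).round(4))
g=cv2.imread('pics/w2.png').max(2)
# fit rim circle of nozzle well & cast; visible upper edge of spool well
m=(g<55).astype(np.uint8);k,l,st,c=cv2.connectedComponentsWithStats(m,connectivity=4);i=l[182,362];print(st[i],ray(ci,*c[i],.015).round(4))
for col in (250,261,272):
    v=[v for v in range(130,175) if g[v,col]<55][:1]; print(col,v,ray(ci,col,v[0],.018).round(4))
E
```

```text
reel [ 0.5806 -0.136   0.1515]
[ 341  162   41   40 1229] [ 0.578  -0.2272  0.015 ]
250 [144] [ 0.6198 -0.1302  0.018 ]
261 [143] [ 0.6199 -0.1397  0.018 ]
272 [144] [ 0.6184 -0.1491  0.018 ]
```

```bash
python3 -m handwheel '[[0.0035,-0.001,0.02,0,0.05],[0.0035,-0.001,0.045,0,0.05],[0.0035,-0.001,0.065,0,0.05],[0.0035,-0.001,0.08,0,0.05],[0.0035,-0.001,0.087,0,0.05],[0.0035,-0.001,0.09,0,0.05],[0.0035,-0.001,0.092,0,0.05],[0.0035,-0.001,0.093,0,0.05],[0.0035,-0.001,0.093,0,0.05],[0.0035,-0.001,0.093,0,0.05]]'
```

```text
clock: 6.0
position: [0.5851, -0.1344, 0.0277]
ee_rot: [0.999, -0.037, 0.001, 0.0]
contact_force: [-5.9, 2.4, 6.4]
opening: 0.0579
grip_force: 30.0
```

```bash
python3 -m handwheel '[[0,0,0,0,0.072],[0,0,0,0,0.072],[0,0,0,0,0.072],[0,0,-0.01,0,0.072],[0,0,-0.03,0,0.072],[0,0,-0.06,0,0.072],[0,0,-0.1,0,0.072],[0,0,-0.14,0,0.072],[0,0,-0.175,0,0.072],[0,0,-0.19,0,0.072],[0,0,-0.19,0,0.072]]'
python3 -c "
from h import *
go(.448,.306,.2,-4.3);ci=r.camera_info('wrist');np.save('c3',ci);im=save('wrist','w3')"
```

```text
clock: 6.92
position: [0.5873, -0.136, 0.2231]
ee_rot: [0.999, -0.037, 0.005, 0.001]
contact_force: [0.4, 0.1, 0.2]
opening: 0.0723
grip_force: 0.0
shift [-0.1719 -0.4305  0.0203] turn 0.0009 pos [ 0.5873 -0.136   0.2231] t 6.92 open 0.0723 F [0.4 0.1 0.2] grip 0.0
```

View pics/w3.png

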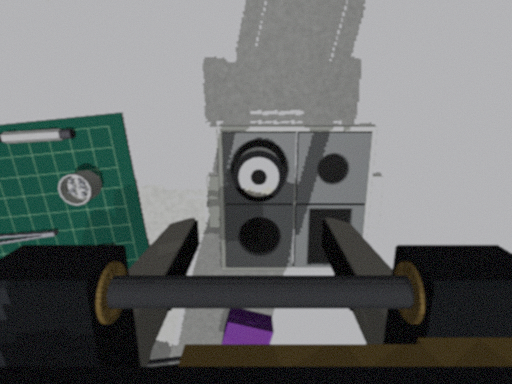

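The reel sits upright in its well at (259,177). Next is the jar.

```bash
python3 -m handwheel '[[-0.17,-0.43,0,0,0.072],[-0.17,-0.43,0,0,0.072],[-0.17,-0.43,0,0,0.072],[-0.17,-0.43,0,0,0.072],[-0.17,-0.43,0,0,0.072],[-0.17,-0.43,0,0,0.072],[-0.17,-0.43,0,0,0.072],[-0.17,-0.43,0,0,0.072],[-0.17,-0.43,0,0,0.072],[-0.17,-0.43,0,0,0.072],[-0.17,-0.43,0,0,0.072],[-0.17,-0.43,0,0,0.072]]'
python3 -c "
from h import *
go(.448,.306,.2,-4.3)"
```

```text
clock: 7.97
position: [0.443, 0.3114, 0.2137]
ee_rot: [0.999, -0.035, -0.002, -0.0]
contact_force: [0.6, 0.2, -0.7]
opening: 0.0721
grip_force: 0.0
shift [0.0055 0.0051 0.0137] turn 0.0059 pos [0.443  0.3114 0.2137] t 7.97 open 0.0721 F [ 0.6  0.2 -0.7] grip 0.0
```

```bash
python3 -m handwheel '[[0,0,0,0,0.072],[0,0,0,0,0.072]]'
python3 -c "
from h import *
go(.448,.306,.2,-4.3);ci=r.camera_info('wrist');np.save('c4',ci);im=save('wrist','w4')
q=ci['intrinsics']@(ci['R']@[.448,.306,.041]+ci['t']);print((q[:2]/q[2]).round(1))
"
```

```text
clock: 8.13
position: [0.446, 0.3057, 0.2142]
ee_rot: [0.999, -0.036, -0.001, 0.001]
contact_force: [0.4, -0.5, 0.4]
opening: 0.0716
grip_force: 0.0
shift [ 0.002  -0.0005  0.0141] turn 0.0021 pos [0.446  0.3057 0.2142] t 8.13 open 0.0716 F [ 0.4 -0.5  0.4] grip 0.0
[257.9 168.3]
```

View pics/w4.png

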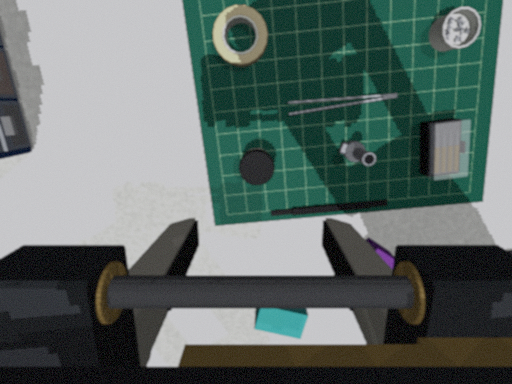

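The jar lid is at (257,168), matching the prediction of (258,168). The nozzle tube top is at (369,158). I'll grasp the jar.

```bash
python3 -m handwheel '[[0.002,0.001,0.04,0,0.07],[0.002,0.001,0.08,0,0.07],[0.002,0.001,0.12,0,0.07],[0.002,0.001,0.16,0,0.07],[0.002,0.001,0.185,0,0.07],[0.002,0.001,0.196,0,0.07],[0.002,0.001,0.196,0,0.07],[0.002,0.001,0.196,0,0.03],[0.002,0.001,0.196,0,0.03],[0.002,0.001,0.196,0,0.03],[0.002,0.001,0.196,0,0.03],[0.002,0.001,0.196,0,0.03]]' 20
python3 -m handwheel '[[0,0,0,0,0.03],[0,0,0,0,0.03],[0,0,0,0,0.03],[0,0,-0.01,0,0.03],[0,0,-0.03,0,0.03],[0,0,-0.06,0,0.03],[0,0,-0.08,0,0.03],[0,0,-0.1,0,0.03],[0,0,-0.1,0,0.03],[0,0,-0.1,0,0.03]]'
python3 -c "
from h import *
go(.4928,-.1281,.118,-4.3)
ci=np.load('c4.npy',allow_pickle=True).item();print(ray(ci,369,158.5,.065),ray(ci,257,168,.041))"
```

```text
clock: 9.18
position: [0.4498, 0.3059, 0.0214]
ee_rot: [0.999, -0.037, 0.001, -0.001]
contact_force: [0.2, 1.2, 0.9]
opening: 0.0411
grip_force: 0.5
clock: 10.02
position: [0.4494, 0.3057, 0.1212]
ee_rot: [0.999, -0.037, 0.001, -0.001]
contact_force: [-0.3, -0.3, -0.4]
opening: 0.0396
grip_force: 20.0
shift [0.0753 0.4294 0.0027] turn 0.001 pos [0.4494 0.3057 0.1212] t 10.02 open 0.0396 F [-0.3 -0.3 -0.4] grip 20.0
[0.45492713 0.19013437 0.065     ] [0.44840017 0.30701992 0.041     ]
```

```bash
python3 -m handwheel '[[0.004,0.02,0,0,0.03],[0.01,0.055,0,0,0.03],[0.016,0.09,0,0,0.03],[0.023,0.13,0,0,0.03],[0.03,0.17,0,0,0.03],[0.037,0.21,0,0,0.03],[0.044,0.25,0,0,0.03],[0.051,0.29,0,0,0.03],[0.058,0.33,0,0,0.03],[0.065,0.37,0,0,0.03],[0.071,0.405,0,0,0.03],[0.075,0.423,0,0,0.03]]'
python3 -m handwheel '[[0,0.005,0,0,0.03],[0,0.006,0,0,0.03],[0,0.006,0,0,0.03]]'
python3 -c "
from h import *
go(.4928,-.1281,.118,-4.3);ci=r.camera_info('wrist');np.save('c5',ci);im=save('wrist','w5')"
```

```text
clock: 11.02
position: [0.4906, -0.1257, 0.1178]
ee_rot: [0.999, -0.038, -0.001, 0.0]
contact_force: [1.0, 0.1, -0.3]
opening: 0.0396
grip_force: 20.0
clock: 11.27
position: [0.4906, -0.1275, 0.1183]
ee_rot: [0.999, -0.037, -0.001, -0.001]
contact_force: [-0.2, -0.2, -0.5]
opening: 0.0394
grip_force: 20.0
shift [0.0022 0.0005 0.0003] turn 0.0004 pos [ 0.4906 -0.1275  0.1183] t 11.27 open 0.0394 F [-0.2 -0.2 -0.5] grip 20.0
```

View pics/w5.png

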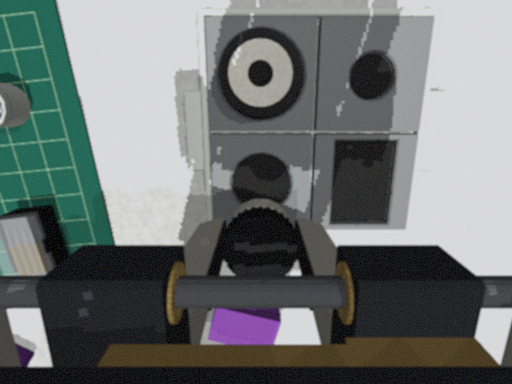

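The held jar's lid is centred near column 261 and its well near 262, so only about 3 mm forward is needed. The reel is fine at (260,72).

```bash
python3 -m handwheel '[[0.0025,0,0.02,0,0.03],[0.0025,0,0.045,0,0.03],[0.0025,0,0.065,0,0.03],[0.0025,0,0.08,0,0.03],[0.0025,0,0.086,0,0.03],[0.0025,0,0.089,0,0.03],[0.0025,0,0.0915,0,0.03],[0.0025,0,0.0925,0,0.03],[0.0025,0,0.0925,0,0.03],[0.0025,0,0.0925,0,0.03],[0.0025,0,0.0925,0,0.03]]'
```

```text
clock: 12.23
position: [0.495, -0.1286, 0.0283]
ee_rot: [0.999, -0.037, 0.001, 0.0]
contact_force: [1.0, 1.1, 2.3]
opening: 0.0396
grip_force: 20.0
```

```bash
python3 -m handwheel '[[0,0,0,0,0.06],[0,0,0,0,0.06],[0,0,0,0,0.06],[0,0,-0.01,0,0.06],[0,0,-0.03,0,0.06],[0,0,-0.06,0,0.06],[0,0,-0.1,0,0.06],[0,0,-0.14,0,0.06],[0,0,-0.175,0,0.06],[0,0,-0.19,0,0.06],[0,0,-0.19,0,0.06]]'
python3 -c "
from h import *
go(.455,.187,.21,-4.3);im=save('wrist','w6')"
```

```text
clock: 13.15
position: [0.4967, -0.1294, 0.2237]
ee_rot: [0.999, -0.037, 0.005, 0.001]
contact_force: [-0.1, 0.4, -0.1]
opening: 0.0597
grip_force: 0.0
shift [-0.0652 -0.3125  0.0123] turn 0.0008 pos [ 0.4967 -0.1294  0.2237] t 13.15 open 0.0597 F [-0.1  0.4 -0.1] grip 0.0
```

View pics/w6.png

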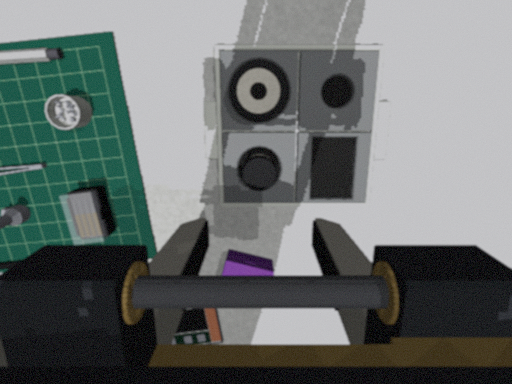

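The jar is in its well at (260,168). Next is the nozzle.

```bash
python3 -m handwheel '[[-0.064,-0.313,0,0,0.06],[-0.064,-0.313,0,0,0.06],[-0.064,-0.313,0,0,0.06],[-0.064,-0.313,0,0,0.06],[-0.064,-0.313,0,0,0.06],[-0.064,-0.313,0,0,0.06],[-0.064,-0.313,0,0,0.06],[-0.064,-0.313,0,0,0.06],[-0.064,-0.313,0,0,0.06],[-0.064,-0.313,0,0,0.06],[-0.064,-0.313,0,0,0.06],[-0.064,-0.313,0,0,0.06]]'
python3 -c "
from h import *
go(.455,.187,.21,-4.3);ci=r.camera_info('wrist');np.save('c7',ci);im=save('wrist','w7')
q=ci['intrinsics']@(ci['R']@[.455,.187,.065]+ci['t']);print((q[:2]/q[2]).round(1))
"
```

```text
clock: 14.2
position: [0.4532, 0.1873, 0.2162]
ee_rot: [0.999, -0.038, -0.001, 0.0]
contact_force: [-0.0, -0.0, 0.2]
opening: 0.0601
grip_force: 0.0
shift [0.0018 0.0002 0.0062] turn -0.0003 pos [0.4532 0.1873 0.2162] t 14.2 open 0.0601 F [-0.  -0.   0.2] grip 0.0
[258.6 172.9]
```

View pics/w7.png

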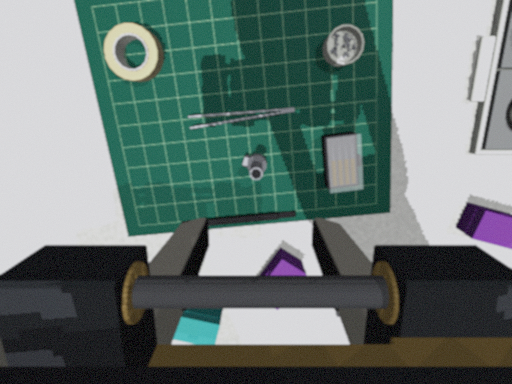

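The nozzle tube top is at (257,174), within 2 px of the prediction, and the lug points up-left at (246,160). I'll grip the tube.

```bash
python3 -m handwheel '[[0.001,-0.001,0.04,0,0.06],[0.001,-0.001,0.08,0,0.06],[0.001,-0.001,0.12,0,0.06],[0.001,-0.001,0.155,0,0.06],[0.001,-0.001,0.178,0,0.06],[0.001,-0.001,0.186,0,0.06],[0.001,-0.001,0.186,0,0.06],[0.001,-0.001,0.186,0,0],[0.001,-0.001,0.186,0,0],[0.001,-0.001,0.186,0,0],[0.001,-0.001,0.186,0,0],[0.001,-0.001,0.186,0,0]]' 15
python3 -m handwheel '[[0,0,0,0,0],[0,0,0,0,0],[0,0,0,0,0],[0,0,0,0,0],[0,0,-0.01,0,0],[0,0,-0.03,0,0],[0,0,-0.06,0,0],[0,0,-0.08,0,0],[0,0,-0.1,0,0],[0,0,-0.1,0,0],[0,0,-0.1,0,0]]'
python3 - <<'E'
from h import *
go(.5776,-.2262,.13,-4.3)
ci=np.load('c7.npy',allow_pickle=True).item()
hsv=cv2.cvtColor(cv2.imread('pics/w7.png'),cv2.COLOR_BGR2HSV)
m=((hsv[:,:,1]<70)&(hsv[:,:,2]>90)).astype(np.uint8);k,l,st,c=cv2.connectedComponentsWithStats(m,connectivity=4)
i=l[162,345];print(st[i],c[i]);cs,_=cv2.findContours((l==i).astype(np.uint8),0,2)
b=cv2.boxPoints(cv2.minAreaRect(cs[0]));p=np.array([ray(ci,*q,.039)[:2] for q in b]);print(b.round(),p.round(4),p.mean(0))
P=np.array([ray(ci,*q,.039)[:2] for q in cs[0][:,0].astype(float)]);print(cv2.minAreaRect((P*1000).astype(np.float32)))
E
```

```text
clock: 15.25
position: [0.4555, 0.1897, 0.0325]
ee_rot: [0.999, -0.037, 0.001, -0.0]
contact_force: [0.3, -0.9, -0.3]
opening: 0.0308
grip_force: 0.0
clock: 16.17
position: [0.4555, 0.1897, 0.1326]
ee_rot: [0.999, -0.037, 0.001, -0.0]
contact_force: [0.3, -0.1, -0.2]
opening: 0.0134
grip_force: 15.0
shift [0.1525 0.4057 0.0026] turn 0.0009 pos [0.4555 0.1897 0.1326] t 16.17 open 0.0134 F [ 0.3 -0.1 -0.2] grip 15.0
[ 326  133   38   61 1981] [344.72488642 163.09490156]
[[325. 135.]
 [361. 133.]
 [364. 191.]
 [329. 193.]] [[0.4862 0.1109]
 [0.4859 0.072 ]
 [0.4186 0.0667]
 [0.4188 0.1076]] [0.45239886 0.08932279]
((452.4207458496094, 89.20893859863281), (65.951171875, 40.08298110961914), 2.810304641723633)
```

```bash
python3 -m handwheel '[[0.006,0.015,0,0,0],[0.018,0.05,0,0,0],[0.032,0.085,0,0,0],[0.046,0.12,0,0,0],[0.06,0.16,0,0,0],[0.075,0.2,0,0,0],[0.09,0.24,0,0,0],[0.105,0.28,0,0,0],[0.12,0.32,0,0,0],[0.135,0.36,0,0,0],[0.147,0.39,0,0,0],[0.152,0.4,0,0,0]]'
python3 -m handwheel '[[0.001,0.005,0,0,0],[0.001,0.006,0,0,0],[0.001,0.006,0,0,0]]'
python3 -c "
from h import *
go(.5776,-.2262,.13,-4.3);ci=r.camera_info('wrist');np.save('c8',ci);im=save('wrist','w8')"
```

```text
clock: 17.17
position: [0.5757, -0.2258, 0.1289]
ee_rot: [0.999, -0.039, -0.001, 0.0]
contact_force: [1.1, -0.0, -0.2]
opening: 0.0138
grip_force: 15.0
clock: 17.42
position: [0.5762, -0.2255, 0.1299]
ee_rot: [0.999, -0.037, -0.001, -0.001]
contact_force: [0.4, 0.4, -0.2]
opening: 0.0138
grip_force: 15.0
shift [ 0.0015  0.0006 -0.0001] turn 0.0013 pos [ 0.5762 -0.2255  0.1299] t 17.42 open 0.0138 F [ 0.4  0.4 -0.2] grip 15.0
```

View pics/w8.png

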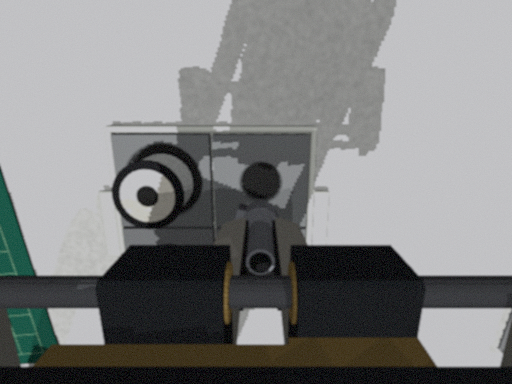

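The held tube top is at (260,262) and its well at (261,181). Because the lug leaves little slack, I'll check its direction in an enlarged crop.

```bash
python3 - <<'E'
from h import *
a=cv2.imread('pics/w7.png')[140:195,225:290];cv2.imwrite('pics/z.png',cv2.resize(a,None,fx=7,fy=7,interpolation=2))
ci=np.load('c8.npy',allow_pickle=True).item()
print('top',ray(ci,260,262,.1643).round(4))
g=cv2.imread('pics/w8.png').max(2);m=(g<50).astype(np.uint8);k,l,st,c=cv2.connectedComponentsWithStats(m,connectivity=4);i=l[181,261];print(st[i],c[i],ray(ci,*c[i],.015).round(4))
c7=np.load('c7.npy',allow_pickle=True).item()
for p in([.454,.1885,.003],[.454,.1885,.019],[.454,.1885,.065]):
  q=c7['intrinsics']@(c7['R']@p+c7['t']);q=q[:2]/q[2];print(q,(q-[225,140])*7)
E
```

```text
top [ 0.5768 -0.227   0.1643]
[ 242  162   37   39 1115] [260.42600897 181.07174888] [ 0.5781 -0.2274  0.015 ]
[257.58729323 162.75264225] [228.11105259 159.26849576]
[257.51173711 165.27857378] [227.58215976 176.95001644]
[257.25444877 173.88003108] [225.78114139 237.16021759]
```

View pics/z.png

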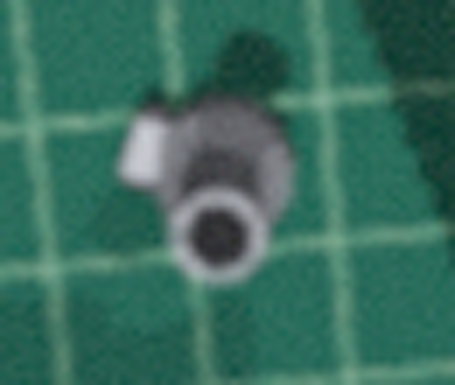

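The lug points left, along tool −y, so I'll set the nozzle 3 mm toward tool +y.

```bash
python3 -m handwheel '[[0.001,0.003,0.02,0,0],[0.001,0.003,0.045,0,0],[0.001,0.003,0.065,0,0],[0.001,0.003,0.078,0,0],[0.001,0.003,0.084,0,0],[0.001,0.003,0.088,0,0],[0.001,0.003,0.09,0,0],[0.001,0.003,0.091,0,0],[0.001,0.003,0.092,0,0],[0.001,0.003,0.092,0,0],[0.001,0.003,0.092,0,0]]'
```

```text
clock: 18.38
position: [0.5783, -0.2302, 0.04]
ee_rot: [0.999, -0.037, 0.001, 0.0]
contact_force: [0.4, 0.1, -1.2]
opening: 0.0133
grip_force: 15.0
```

```bash
python3 -m handwheel '[[0,0,0.001,0,0],[0,0,0.002,0,0],[0,0,0.003,0,0],[0,0,0.003,0,0]]'
```

```text
clock: 18.72
position: [0.5787, -0.2304, 0.0383]
ee_rot: [0.999, -0.037, 0.001, 0.0]
contact_force: [-4.3, 1.9, 12.1]
opening: 0.0137
grip_force: 15.0
```

```bash
python3 -m handwheel '[[0,0,-0.002,0,0],[0,0,-0.002,0,0.04],[0,0,-0.002,0,0.04],[0,0,-0.002,0,0.04],[0,0,-0.002,0,0.04],[0,0,-0.02,0,0.04],[0,0,-0.04,0,0.04],[0,0,-0.07,0,0.04],[0,0,-0.11,0,0.04],[0,0,-0.15,0,0.04],[0,0,-0.175,0,0.04],[0,0,-0.175,0,0.04]]'
python3 -c "
from h import *
go(.4524,.0892,.2,3);im=save('wrist','w9')"
```

```text
clock: 19.72
position: [0.581, -0.2315, 0.2194]
ee_rot: [0.999, -0.037, 0.005, 0.002]
contact_force: [0.2, -0.1, 0.8]
opening: 0.0402
grip_force: 0.0
shift [-0.1523 -0.3104  0.0164] turn -0.1265 pos [ 0.581  -0.2315  0.2194] t 19.72 open 0.0402 F [ 0.2 -0.1  0.8] grip 0.0
```

View pics/w9.png

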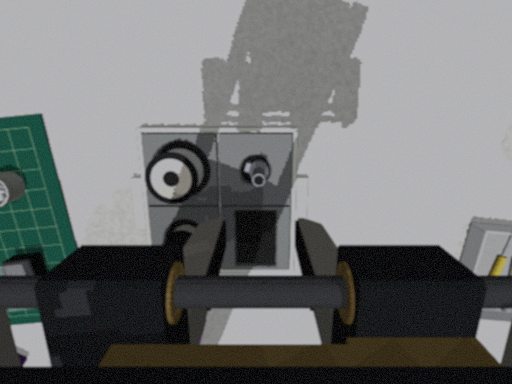

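The nozzle stands in its well at (258,175). Next is the case.

```bash
python3 -m handwheel '[[-0.15,-0.311,0,-0.1265,0.065],[-0.15,-0.311,0,-0.1265,0.065],[-0.15,-0.311,0,-0.1265,0.065],[-0.15,-0.311,0,-0.1265,0.065],[-0.15,-0.311,0,-0.1265,0.065],[-0.15,-0.311,0,-0.1265,0.065],[-0.15,-0.311,0,-0.1265,0.065],[-0.15,-0.311,0,-0.1265,0.065],[-0.15,-0.311,0,-0.1265,0.065],[-0.15,-0.311,0,-0.1265,0.065],[-0.15,-0.311,0,-0.1265,0.065],[-0.15,-0.311,0,-0.1265,0.065]]'
python3 - <<'E'
from h import *
go(.4524,.0892,.2,3);ci=r.camera_info('wrist');im=save('wrist','w10')
q=ci['intrinsics']@(ci['R']@[.4524,.0892,.039]+ci['t']);print((q[:2]/q[2]).round(1))
hsv=cv2.cvtColor(cv2.imread('pics/w10.png'),cv2.COLOR_BGR2HSV)
m=((hsv[:,:,1]<70)&(hsv[:,:,2]>90)).astype(np.uint8);k,l,st,c=cv2.connectedComponentsWithStats(m,connectivity=4)
q=(q[:2]/q[2]).astype(int);i=l[q[1],q[0]];cs,_=cv2.findContours((l==i).astype(np.uint8),0,2)
P=np.array([ray(ci,*q,.039)[:2] for q in cs[0][:,0].astype(float)]);print(st[i],cv2.minAreaRect((P*1000).astype(np.float32)))
E
```

```text
clock: 20.77
position: [0.4513, 0.0904, 0.2103]
ee_rot: [1.0, 0.026, -0.001, 0.0]
contact_force: [0.5, -0.5, 0.0]
opening: 0.065
grip_force: 0.0
shift [0.001  0.0013 0.0103] turn -0.0004 pos [0.4513 0.0904 0.2103] t 20.77 open 0.065 F [ 0.5 -0.5  0. ] grip 0.0
[259.6 169.4]
[ 242  141   37   57 2006] ((452.12530517578125, 88.99150848388672), (64.16319274902344, 39.83774185180664), 2.5160329341888428)
```

View pics/w10.png

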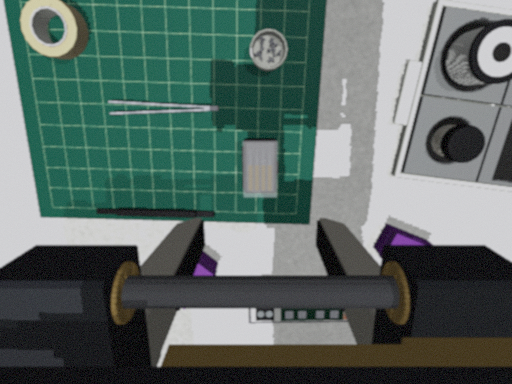

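The case is at (260,169), aligned with the gripper and clear on both sides.

```bash
python3 -m handwheel '[[0.001,0.001,0.04,0,0.065],[0.001,0.001,0.08,0,0.065],[0.001,0.001,0.12,0,0.065],[0.001,0.001,0.16,0,0.065],[0.001,0.001,0.184,0,0.065],[0.001,0.001,0.193,0,0.065],[0.001,0.001,0.193,0,0.065],[0.001,0.001,0.193,0,0.03],[0.001,0.001,0.193,0,0.03],[0.001,0.001,0.193,0,0.03],[0.001,0.001,0.193,0,0.03],[0.001,0.001,0.193,0,0.03]]' 20
python3 -m handwheel '[[0,0,0,0,0.03],[0,0,0,0,0.03],[0,0,0,0,0.03],[0,0,-0.01,0,0.03],[0,0,-0.03,0,0.03],[0,0,-0.06,0,0.03],[0,0,-0.08,0,0.03],[0,0,-0.1,0,0.03],[0,0,-0.1,0,0.03],[0,0,-0.1,0,0.03]]'
python3 -c "
from h import *
go(.4862,-.2195,.12,-4.3)"
```

```text
clock: 21.82
position: [0.4536, 0.0905, 0.0197]
ee_rot: [1.0, 0.026, 0.001, -0.0]
contact_force: [-2.2, -0.9, 3.8]
opening: 0.0382
grip_force: 20.0
clock: 22.65
position: [0.4534, 0.0906, 0.1197]
ee_rot: [1.0, 0.026, 0.002, -0.0]
contact_force: [0.2, 0.0, -0.7]
opening: 0.0381
grip_force: 20.0
shift [ 1.650e-02  3.114e-01 -3.000e-04] turn 0.1275 pos [0.4534 0.0906 0.1197] t 22.65 open 0.0381 F [ 0.2  0.  -0.7] grip 20.0
```

```bash
python3 -m handwheel '[[0.001,0.015,0,0.01,0.03],[0.003,0.045,0,0.03,0.03],[0.005,0.075,0,0.045,0.03],[0.006,0.105,0,0.06,0.03],[0.008,0.135,0,0.075,0.03],[0.009,0.165,0,0.085,0.03],[0.011,0.195,0,0.1,0.03],[0.013,0.225,0,0.11,0.03],[0.014,0.255,0,0.12,0.03],[0.015,0.285,0,0.1275,0.03],[0.0165,0.305,0,0.1275,0.03],[0.0165,0.311,0,0.1275,0.03]]'
python3 -m handwheel '[[0,0,0,0,0.03],[0,0,0,0,0.03],[0,0,0,0,0.03]]'
python3 -c "
from h import *
go(.4862,-.2195,.12,-4.3);ci=r.camera_info('wrist');np.save('c11',ci);im=save('wrist','w11')"
```

```text
clock: 23.65
position: [0.484, -0.2217, 0.1164]
ee_rot: [0.999, -0.039, -0.001, -0.0]
contact_force: [1.3, -0.1, 0.0]
opening: 0.0378
grip_force: 20.0
clock: 23.9
position: [0.4845, -0.2178, 0.1173]
ee_rot: [0.999, -0.037, -0.001, -0.001]
contact_force: [0.9, -0.2, -1.1]
opening: 0.0376
grip_force: 20.0
shift [ 0.0018  0.0015 -0.0027] turn 0.0007 pos [ 0.4845 -0.2178  0.1173] t 23.9 open 0.0376 F [ 0.9 -0.2 -1.1] grip 20.0
```

View pics/w11.png

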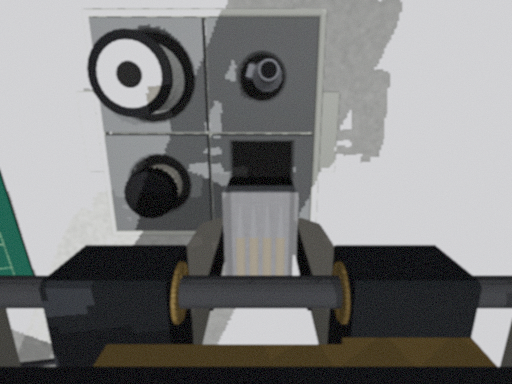

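The held case's top far edge is at row ~188, columns 222–298. Its well's far edge is at row ~141, columns 231–293. I'll compute the correction.

```bash
python3 - <<'E'
from h import *
ci=np.load('c11.npy',allow_pickle=True).item()
u=np.array([.9972,-.075])
a=ray(ci,262,141,.018)[:2]; b=ray(ci,260,188,.1385)[:2]
print('well c',a-u*.039,ray(ci,231,141,.018),ray(ci,293,141,.018),'case c',b-u*.032)
E
```

```text
well c [ 0.48682216 -0.22109102] [ 0.52768306 -0.19752937  0.018     ] [ 0.52374293 -0.25050174  0.018     ] case c [ 0.48574684 -0.21931316]
```

```bash
python3 -m handwheel '[[0.001,0.0015,0.02,0,0.03],[0.001,0.0015,0.045,0,0.03],[0.001,0.0015,0.065,0,0.03],[0.001,0.0015,0.078,0,0.03],[0.001,0.0015,0.084,0,0.03],[0.001,0.0015,0.088,0,0.03],[0.001,0.0015,0.09,0,0.03],[0.001,0.0015,0.091,0,0.03],[0.001,0.0015,0.0915,0,0.03],[0.001,0.0015,0.0915,0,0.03],[0.001,0.0015,0.0915,0,0.03]]'
```

```text
clock: 24.87
position: [0.4865, -0.2212, 0.0274]
ee_rot: [0.999, -0.038, 0.001, 0.0]
contact_force: [-0.8, -0.3, 0.1]
opening: 0.0381
grip_force: 20.0
```

```bash
python3 -m handwheel '[[0,0,0.001,0,0.03],[0,0,0.002,0,0.03],[0,0,0.002,0,0.03]]'
```

```text
clock: 25.12
position: [0.4865, -0.2212, 0.0266]
ee_rot: [0.999, -0.038, 0.0, 0.0]
contact_force: [-6.4, 3.0, 15.7]
opening: 0.0377
grip_force: 20.0
```

Contact with the floor. I'll release the case, retreat upward and to the side, then verify.

```bash
python3 -m handwheel '[[0,0,-0.0015,0,0.03],[0,0,-0.0015,0,0.052],[0,0,-0.0015,0,0.052],[0,0,-0.0015,0,0.052],[0,0,-0.02,0,0.052],[0,0,-0.05,0,0.052],[0,0,-0.09,0,0.052],[0,0,-0.13,0,0.052],[0,0,-0.17,0,0.052],[0,0,-0.19,0,0.052],[-0.03,0.03,-0.19,0,0.052],[-0.05,0.05,-0.19,0,0.052]]'
python3 -m handwheel '[[-0.04,0.03,0,0,0.052],[-0.06,0.07,0,0,0.052],[-0.06,0.1,0,0,0.052],[-0.06,0.1,0,0,0.052],[-0.06,0.1,0,0,0.052],[-0.06,0.1,0,0,0.052]]'
python3 - <<'E'
from h import *
w=save('wrist','w12');s=save('side','s12');t=save('top','t12')
a=cv2.imread('pics/w12.png')[:250,:400];b=cv2.resize(cv2.imread('pics/s12.png')[100:330,40:320],(400,329));c=cv2.resize(cv2.imread('pics/t12.png')[85:220,105:385],(800,386))[:,400:]
cv2.imwrite('pics/f.png',np.hstack([np.vstack([a,b]),np.vstack([c,np.zeros((193,400,3),np.uint8)])]))
go(.4,-.3,.2,-4.3)
E
```

```text
clock: 26.12
position: [0.4328, -0.268, 0.217]
ee_rot: [0.999, -0.036, 0.002, 0.001]
contact_force: [-0.1, -0.1, -0.6]
opening: 0.0521
grip_force: 0.0
clock: 26.62
position: [0.3648, -0.3619, 0.2142]
ee_rot: [0.999, -0.038, -0.0, -0.001]
contact_force: [-0.3, -0.2, 0.4]
opening: 0.0519
grip_force: 0.0
shift [ 0.0298 -0.0635  0.0145] turn 0.0015 pos [ 0.3656 -0.3611  0.2145] t 26.77 open 0.0519 F [0.6 0.  0.5] grip 0.0
```

View pics/f.png

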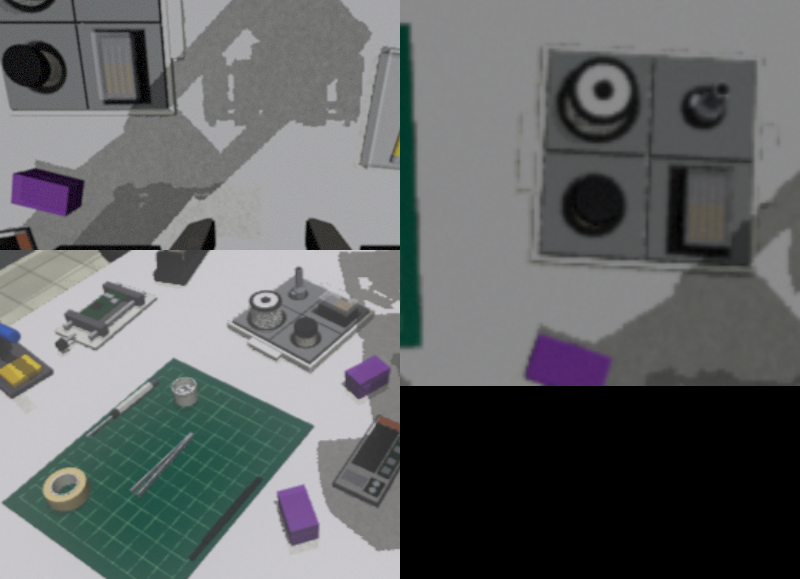

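All four stand in their own wells (right view: reel (600,95), nozzle (708,102), jar (592,202), case (707,207)), and the tape and pot are untouched. One quick numeric check of case flatness before I hand in.

```bash
python3 - <<'E'
from h import *
ci=r.camera_info('top')
f=lambda u,v:(105+u*.35,85+v*.35)
for n,(u,v,z) in dict(case=(708,207,.046),reel=(603,89,.058),noz=(722,90,.072),jar=(596,200,.048)).items(): print(n,ray(ci,*f(u,v),z).round(4))
a=cv2.imread('pics/w12.png')[0:125,0:190];b=cv2.imread('pics/s12.png')[105:185,195:305]
cv2.imwrite('pics/g.png',np.vstack([cv2.resize(a,(460,300),interpolation=2),cv2.resize(b,(460,300),interpolation=2)]))
E
```

```text
case [ 0.4831 -0.2207  0.046 ]
reel [ 0.5827 -0.1346  0.058 ]
noz [ 0.5759 -0.2304  0.072 ]
jar [ 0.4903 -0.1271  0.048 ]
```

View pics/g.png

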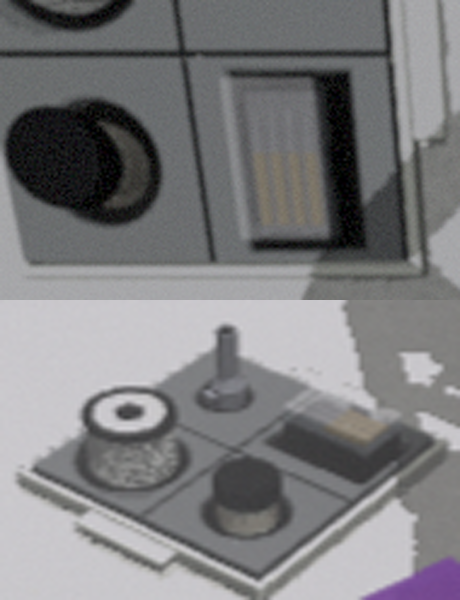

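The close-ups show all four upright, level and centred in their wells. Handing in.

```bash
python3 -c "
from station import r
print(r.close_job())"
```

```text
the job is handed in; nothing more can be done
None
```

The reel, flux jar, nozzle and tip case are back in their own wells, upright and flat in the last pictures. The tape, the screw pot and the purple and turquoise boxes were not touched, and the job was handed in at about 27 s of the 96 s allowed.

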